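Change over the seasoning pots: ladle to the fresh pot, lid to the old one

ROBOT

A 7-joint arm with a two-finger parallel gripper is mounted at the origin on the work surface. World frame = base frame: x ahead of the robot, y to its left, z up, the work surface at z = 0. Lengths are in mm, angles in rad, forces in N, time in s.
With the tool pointing down it reaches from about 400 to 850 mm from the base axis. Payload 10.4 kg.
Tool frame: the origin (TCP) lies at the very end of the fingers, on their centre line; the grasp point (between the pads) lies robot.tcp_to_grasp behind it (robot.tcp_to_grasp is the distance from the TCP to the grasp point, in mm); z points along the fingers, y is the direction in which the jaws open and shut (so a half turn about z gives the same grasp; the last joint's range is limited). The gripper opens to 87 mm and grips with 3 to 60 N. Pads are 19 mm wide; open, the fingers measure 117 mm over their backs; the gripper's body (75 mm by 190 mm) begins 51 mm behind the grasp point.
Start: joints at [1.238, 0.332, -0.065, 1.46, 0.022, 1.35, -0.088], TCP at [190.565, -595.262, 222.576] pointing down, gripper open.
Joint ranges: [-2.6, 2.6], [-0.5, 2.12], [-1.47, 1.34], [0.16, 2.42], [-1.27, 4.41], [0.06, 2.06], [-2.6, 2.6]. Speed limits (rad/s): [2.22, 2.22, 2.79, 2.79, 3.14, 3.14, 3.14].

INTERFACE

Orientations are given as a rotation vector (axis times angle).
In Python, from cell import robot gives the robot as it stands. The module is installed in compiled form; this text tells all that it offers.
- The arm moves only by the shell command python3 -m pendant 'ROWS' [FORCE]. ROWS is JSON, a list of rows, each a list of 7 numbers: the turn, a rotation vector about the tool's x, y, z in rad, then the shift along the tool's x, y, z in mm, then the opening, from 0 (shut) to 1 (fully open). In form: [[ax, ay, az, tx, ty, tz, grip], ...]. A call has 1 to 12 rows; each row is the pose to reach, as a shift and turn from the pose commanded when the call began, along the tool's axes at that moment; what a row does not reach only later rows make up. A row lasts 1/10 s, in which the tool goes at most 50 mm and 8.59 degrees, less where a joint would pass 70% of its speed; a pose out of reach is approached as far as the arm can. A call with a gripper value outside its range is refused whole. The fingers move at their own pace and stop on an object; FORCE is the grip in N (left out, the last holds). Time passes only in rows, so rows that repeat a pose let the fingers close. It gives the time, the measured TCP pose, the force and the opening at its end, in the units of the state.
- robot.observe(): the state, without advancing time (a new reading comes with each control period).
- robot.grab_frame(name): name is "scene" or "top" or "wrist"; returns a dict with "color" (480x640x3 uint8, red, green, blue), "depth" (480x640 float32, mm along the optical axis (not along the pixel's ray), 0 where there is no reading), "fx", "fy", "cx", "cy" (pixels), "R" (3x3) and "t" (3): a world point X has camera coordinates R X + t; the wrist camera has in their place "mount" (4x4, takes a point from camera to tool coordinates, whose origin is the TCP and whose axes are the flange's). Camera axes: x right, y down, z forward; pixel columns grow to the right and rows downward; lengths in mm; the calibration is good to about 2 mm. A picture is of the moment at which its call begins: read the wrist's pose just before it.
- robot.finish_job(): hands the job in, once; it reports no verdict.
The state is a dict: "time_s": time; "joints": joint angles; "dq": joint speeds; "effort": joint torques, N m; "tcp_pos": TCP position; "orientation": TCP orientation; "force": force on the tool from outside, world axes, zero at the start; "ft_torque": the same for the moment, N m; "gripper_width": opening from 0.0 (shut) to 1.0 (fully open).
Only numpy, scipy, OpenCV 4.12 (cv2) and the standard library are available. Lean on these libraries where they do the work, as an engineer would, in place of code of your own. Each camera call takes 0.05 s, during which the arm holds its last target. There are 200 camera calls.

TASK

The fresh seasoning pot, which still has its lid on, takes over from the open one: take the lid off, hang the ladle by its own hook over the fresh pot's rim with its bowl inside, and cover the old pot with the lid, properly seated. Set things down rather than dropping them, keep both pots standing where they are, and leave the mixing bowl, jar and spatula alone.

Things in the scene. Friction and masses are not known exactly. Their poses are not given: they have to be found in the camera images.
- fresh_pot: Stainless round pot that wears the lid at the start, left or right of the other pot; loose, 0.9 kg, 150 mm high. Rolled rim at the top: outer diameter 150, inner 138 (6 mm thick), 8 mm high; wall below 4 mm thick, outer diameter 146; inner floor at 5 mm. Origin: centre of the underside; z up; yaw means nothing.
- old_pot: Second pot, same shape, size and mass as fresh_pot, open at the start, with the ladle hanging in it. Origin: centre of the underside; z up.
- lid: Round stainless lid, 0.2-0.33 kg. Origin: centre of the underside of its collar, 140 mm above the pot's underside when seated; z up. Collar 10 mm deep, 130 mm across (124 at its foot), drops inside the rim with 4 mm play all round; the 156 mm brim (underside z = 10 mm) rests on the rim; low dome up to z = 24 mm. On the table it stands on its collar, knob up.
- lid_knob (a point): Centre of the lid's black round knob, 49 mm above the lid's origin on its axis. Knob 34 mm across, from z = 36 to 62 mm of the lid, on a 16 mm stem.
- ladle: Steel sauce ladle, 0.1-0.16 kg, 133 mm tall: upright handle of flat strip (16 mm wide, 3 mm thick), its top bent over into an upside-down U hook, 16 mm clear inside, 22 mm over both legs. Origin: mid crown underside, where it sits on the rim. z up; x from the free leg towards handle and bowl, so into the pot. Handle x 8 to 11 mm, crown top z = 3. Can be pinched from above along x over both legs.
- ladle_hook_tip (a point): Lower end of the hook's free leg, outside the pot when hung: x = -9.5, z = -30 mm from the ladle's origin. Both legs have flat upright faces; between them the crown is 8 mm flat, then slopes 45 degrees into the legs.
- ladle_bowl (a point): Centre of the ladle's round bowl (58 mm across, 34 mm deep): x = 38.5, z = -113 mm from the ladle's origin. Bowl mouth at z = -96 mm, its underside (lowest point of the ladle) at z = -130 mm.
- spatula: Flat wooden filling spatula 220 mm long, 8 mm thick, lying on the table, a bystander. Origin: middle of its underside; x along it.
- mixing_bowl: Small steel bowl, 124 mm across, 55 mm high, a bystander. Origin: centre of its underside.
- spice_jar: Closed clear jar with white cap, 72 mm across, 110 mm high, a bystander. Origin: centre of its underside.
Things that resemble listed ones, but are neither listed nor needed, are in the scene too. What is shaped like the lid but purple is not meant.

How it is judged (in metres and radians):
On the way, in this order (a step that is already met when the one before it is completed fails the run):
1. the lid is off the fresh pot ((horizontal distance between lid and fresh_pot above 0.12 m or z of lid in the frame of fresh_pot above 0.18 m)), for 0.2 s.
2. the ladle hangs on the fresh pot's rim, bowl inside, let go (z of ladle in the frame of fresh_pot between 0.142 and 0.158 m and horizontal distance between ladle_bowl and fresh_pot below 0.055 m and contact force between ladle and fresh_pot above 0.3 N and contact force between ladle and the fingers below 0.05 N), for 0.2 s.
At the end, for the whole second after the job is handed in: Ladle hung on the fresh pot's rim: hook crown within 8 mm of rim height, 10 mm of the rim circle, handle within 0.25 rad of upright, bowl inside. Lid seated on the old pot: within 8 mm of its axis, 3.5 mm of full depth, tilt under 0.04 rad. Pots upright; all released, at rest (z of ladle in the frame of fresh_pot between 0.142 and 0.158 m and horizontal distance between ladle and fresh_pot between 0.062 and 0.083 m and horizontal distance between ladle_bowl and fresh_pot below 0.055 m and angle between ladle's own z axis and vertical below 0.25 rad and contact force between ladle and fresh_pot above 0.3 N and linear speed of each of ladle, lid below 0.03 m/s and horizontal distance between lid and old_pot below 0.008 m and z of lid in the frame of old_pot between 0.136 and 0.1435 m and angle between lid's own z axis and vertical below 0.04 rad and angle between each of fresh_pot, old_pot's own z axis and vertical below 0.05 rad); the robot touches nothing.
It fails at once if a pot was pushed more than 40 mm from its place or tipped (distance of any of fresh_pot, old_pot from where it was at the start of the episode above 0.04 m or angle between any of fresh_pot, old_pot's own z axis and vertical above 0.2 rad).
It fails at once if the bowl, the jar or the spatula was moved more than 30 mm (distance of any of mixing_bowl, spice_jar, spatula from where it was at the start of the episode above 0.03 m).
It fails at once if the lid or the ladle was dropped (fell freely by more than about 25 mm) ((contact force between lid and anything else below 0.01 N and linear speed of lid above 0.7 m/s) or (contact force between ladle and anything else below 0.01 N and linear speed of ladle above 0.7 m/s)).
It also fails if it takes over 64 s, if anything falls off the work surface, if the arm or the gripper's body presses on something with over 40 N, if the wrist force passes 120 N, or if a joint passes its speed limit or range.

## Working session

There is one attempt and no reset: what is moved stays moved. The work goes in short steps, Python scripts to look and compute and a shell command to move; the robot and the scene stay as the last step left them, time stands still between calls to the robot, and variables do not carry over. Pictures are saved under pics/ and viewed, about 8 in all and at most 12, crops included, and the job is handed in when it is done.

```bash
mkdir -p pics
python3 - <<'E'
from cell import robot
import cv2,numpy as np,pickle
print(robot.observe(), robot.tcp_to_grasp)
d={}
for n in("scene","top"):
    f=robot.grab_frame(n);d[n]=f
    cv2.imwrite(f"pics/{n}0.png",f["color"][:,:,::-1])
    print(n,f["fx"],f["cx"],f["cy"],f["R"],f["t"])
pickle.dump(d,open("f0.pkl","wb"))
E
```

```text
{'time_s': 0.0, 'joints': array([ 1.2383867 ,  0.33289186, -0.06470205,  1.4609492 ,  0.02163537,
        1.34990104, -0.08850873]), 'dq': array([-3.78122948e-04,  5.27243463e-04,  3.68133579e-04, -1.71851271e-03,
        5.25478883e-05, -4.09632568e-04,  1.85508834e-03]), 'effort': array([-1.24270522e-03, -6.23253393e+01,  2.40046339e-02, -3.89886689e+01,
       -6.13275007e-02,  3.98778473e-02,  1.89715565e-04]), 'tcp_pos': array([ 190.41239503, -594.87654674,  221.73771996]), 'orientation': array([-3.10257113e+00, -4.84519742e-01,  5.08075582e-04]), 'force': array([ 0.60382897, -0.51100732, -1.22780269]), 'ft_torque': array([0.00533457, 0.01929397, 0.01828637]), 'gripper_width': 1.0003378624268766} 18.700000000000003
scene 468.42262958620057 323.4090467430388 251.95254273304857 [[-0.15895204  0.98727744  0.00418505]
 [ 0.80928593  0.13272099 -0.57222497]
 [-0.56550025 -0.08756942 -0.82008601]] [  75.78730872 -354.14615682 1643.74534531]
top 465.6056105277964 319.7181947921208 237.47579452419868 [[-1.30553613e-02 -9.99914403e-01 -8.63099491e-04]
 [-9.97015381e-01  1.30831861e-02 -7.60865341e-02]
 [ 7.60913134e-02 -1.32813724e-04 -9.97100845e-01]] [ -13.07598174  535.74820756 1474.2752741 ]
```

View pics/scene0.png

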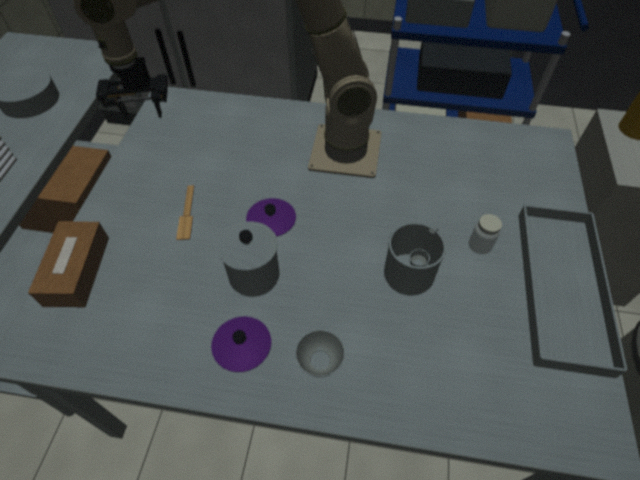

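View pics/top0.png

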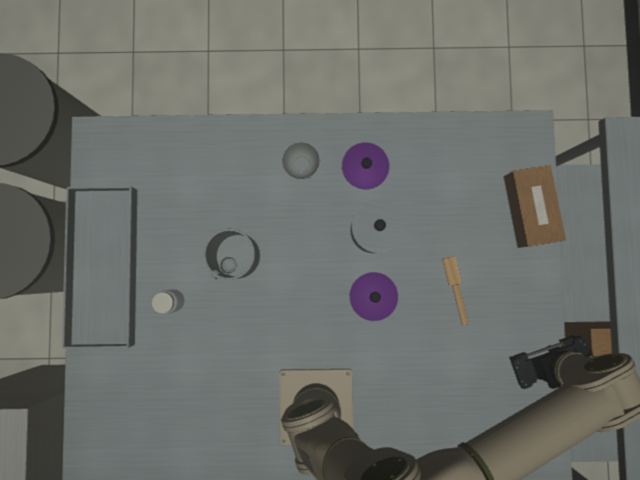

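Scene view: the grey lid is on a pot at (250,260), knob (246,237). The open pot with the ladle is at (413,260), hook (434,231). In the top view these are (372,230), knob (380,225), and (233,255), hook (214,272). Lookalikes for the lid in the top view are the two purple ones, with knobs at (367,163) and (375,297). I choose the grey one. Next I measure and make one close crop.

```bash
cat > h.py <<'E'
import numpy as np,cv2
def ray(f,u,v,z):
    d=np.array([(u-f["cx"])/f["fx"],(v-f["cy"])/f["fy"],1.]);R=np.array(f["R"]);c=-R.T@f["t"];w=R.T@d
    return c+w*(z-c[2])/w[2]
def pts(f):
    D=f["depth"];v,u=np.mgrid[:480,:640]
    P=np.stack([(u-f["cx"])/f["fx"]*D,(v-f["cy"])/f["fy"]*D,D],-1)
    R=np.array(f["R"]);P=(P-f["t"])@R; P[D==0]=np.nan
    return P
E
python3 - <<'E'
from h import *;import pickle
d=pickle.load(open("f0.pkl","rb"))
def blob(f,box,thr=50):
    x0,y0,x1,y1=box;g=f["color"][y0:y1,x0:x1].max(2)
    n,l,s,c=cv2.connectedComponentsWithStats((g<thr).astype(np.uint8))
    i=1+np.argmax(s[1:,4]);return c[i]+[x0,y0],s[i]
c,s=blob(d["top"],(370,216,390,236));print("knob top",c,s,ray(d["top"],*c,192))
c,s=blob(d["scene"],(235,227,258,247));print("knob scene",c,s,ray(d["scene"],*c,189))
for n in d:
    P=pts(d[n]).reshape(-1,3)
    for name,(x,y) in dict(fresh=(560,-120),old=(480,190)).items():
        m=(P[:,2]>140)&(P[:,2]<157)&(np.hypot(P[:,0]-x,P[:,1]-y)<120)
        Q=P[m]; 
        if len(Q)<10: print(n,name,len(Q));continue
        (cx,cy),r=cv2.minEnclosingCircle(Q[:,:2].astype(np.float32));
        A=np.c_[2*Q[:,:2],np.ones(len(Q))];s=np.linalg.lstsq(A,(Q[:,:2]**2).sum(1),rcond=None)[0]
        print(n,name,len(Q),"enc",cx,cy,r,"fit",s[:2],np.median(Q[:,2]))
# ladle hook rough
print("hook top",ray(d["top"],214,273,153),"scene",ray(d["scene"],434,231,153))
print("ladlebowl top",ray(d["top"],229,265,55))
a=cv2.resize(d["top"]["color"][190:310,180:280],(400,480),interpolation=2);b=cv2.resize(d["scene"]["color"][190:310,210:310],(400,480),interpolation=2)
cv2.imwrite("pics/crop1.png",np.clip(np.hstack([a,b])[:,:,::-1]*1.5,0,255))
E
```

```text
knob top [379.48780488 224.68292683] [ 5  4 10 10 82] [ 556.71834365 -190.64397582  192.        ]
knob scene [245.4351145  236.38931298] [  5   3  12  14 131] [ 553.36727319 -189.52095453  189.        ]
scene fresh 512 enc 551.8020629882812 -188.2266845703125 78.34654998779297 fit [ 552.3214994  -187.36819136] 154.6929542758552
scene old 420 enc 477.307373046875 246.74661254882812 76.64897918701172 fit [478.54092659 246.52334829] 148.77972125572546
top fresh 365 enc 557.6751098632812 -190.02503967285156 77.90443420410156 fit [ 556.69974684 -187.49371925] 154.78357756270037
top old 288 enc 478.80218505859375 249.34576416015625 77.9307632446289 fit [481.4153589  246.41457041] 150.5501721597481
hook top [425.84298163 288.70888933 153.        ] scene [429.02287742 290.62874574 153.        ]
ladlebowl top [450.43136836 264.2511202   55.        ][ WARN:0@0.302] global loadsave.cpp:1063 imwrite_ Unsupported depth image for selected encoder is fallbacked to CV_8U.
```

View pics/crop1.png

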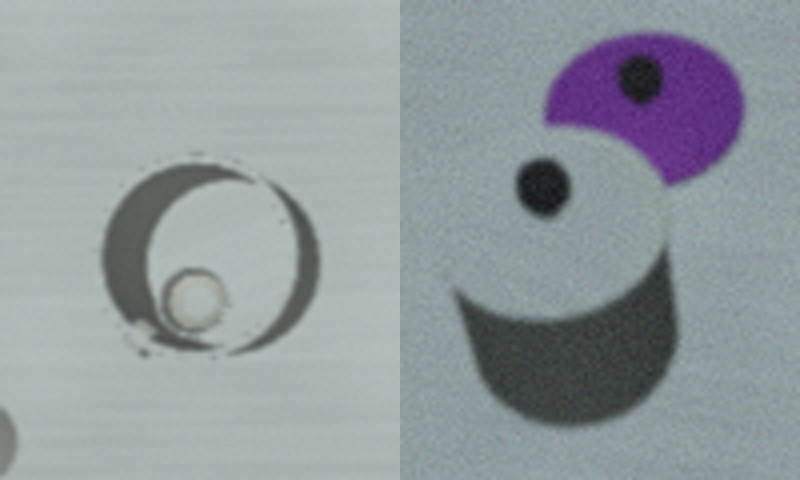

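The crop confirms it: the grey lid and black knob sit on the fresh pot, and both decoys are purple. The ladle hook is on the old pot's rim at crop (140,340), bowl toward the centre. Positions so far are lid/fresh pot (555,-189), old pot (480,247) and hook about (427,290). The radius is 68 against 72 expected, so these agree.

```bash
cat >> h.py <<'E'
from scipy.spatial.transform import Rotation as Ro
def down(yaw): # yaw = world angle (deg) of tool x, tool z down
    a=np.radians(yaw);return np.array([[np.cos(a),np.sin(a),0],[np.sin(a),-np.cos(a),0],[0,0,-1]])
def go(x,y,z,yaw=None):
    from cell import robot
    s=robot.observe();R=Ro.from_rotvec(s["orientation"]).as_matrix()
    cy=np.degrees(np.arctan2(R[1,0],R[0,0]))
    T=down(cy if yaw is None else yaw)
    print("at",s["tcp_pos"].round(1),"yaw",cy.round(2),"tilt",np.degrees(np.arccos(-R[2,2])).round(2),"| turn",Ro.from_matrix(R.T@T).as_rotvec().round(4),"shift",(R.T@(np.array([x,y,z])-s["tcp_pos"])).round(1),"F",s["force"].round(1),"g",round(s["gripper_width"],3),"t",round(s["time_s"],2))
def wrist():
    from cell import robot
    s=robot.observe();f=robot.grab_frame("wrist");M=np.array(f["mount"])
    R=Ro.from_rotvec(s["orientation"]).as_matrix()
    Rc=R@M[:3,:3];tc=R@M[:3,3]+s["tcp_pos"]
    f["R"]=Rc.T;f["t"]=-Rc.T@tc;return f
E
python3 -c "
from h import *
go(555,-189,290)
from cell import robot
print(robot.grab_frame('wrist')['mount'])"
```

```text
at [ 190.4 -594.9  221.8] yaw 17.75 tilt 0.07 | turn [-0.0013  0.     -0.    ] shift [ 471.  -275.5  -67.8] F [-0.7  0.2 -0.8] g 0.998 t 0.1
[[ 3.08934405e-04 -9.62207967e-01 -2.72315503e-01  7.44203753e+01]
 [ 9.99999936e-01  3.46041421e-04 -8.82411283e-05  2.40008251e-01]
 [ 1.79138760e-04 -2.72315458e-01  9.62208012e-01 -1.62579153e+02]
 [ 0.00000000e+00  0.00000000e+00  0.00000000e+00  1.00000000e+00]]
```

```bash
python3 -m pendant '[[0,0,0,0,0,-68,1],[0,0,0,0,0,-68,1],[0,0,0,471,-275,-68,1],[0,0,0,471,-275,-68,1],[0,0,0,471,-275,-68,1],[0,0,0,471,-275,-68,1],[0,0,0,471,-275,-68,1],[0,0,0,471,-275,-68,1],[0,0,0,471,-275,-68,1],[0,0,0,471,-275,-68,1],[0,0,0,471,-275,-68,1],[0,0,0,471,-275,-68,1]]' 
python3 -m pendant '[[0,0,0,0,0,0,1],[0,0,0,0,0,0,1]]'
python3 -c "
from h import *
go(555,-189,290)"
```

```text
time_s: 1.35
tcp_pos: [525.8, -221.9, 290.5]
orientation: [3.104, 0.484, -0.0]
force: [0.3, -1.1, 0.3]
gripper_width: 0.996
time_s: 1.55
tcp_pos: [525.4, -222.2, 290.1]
orientation: [-3.103, -0.489, 0.001]
force: [-0.8, -1.4, 0.5]
gripper_width: 1.001
at [ 525.4 -222.2  290.1] yaw 17.91 tilt 0.05 | turn [-0.0006  0.0005 -0.    ] shift [ 38.3 -22.5   0.1] F [-0.8 -1.4  0.5] g 1.001 t 1.55
```

```bash
python3 -m pendant '[[0,0,0,38,-22.5,0,1],[0,0,0,38,-22.5,0,1],[0,0,0,38,-22.5,0,1],[0,0,0,38,-22.5,0,1]]'
python3 - <<'E'
from h import *
f=wrist();cv2.imwrite("pics/w1.png",f["color"][:,:,::-1])
P=pts(f)
go(555,-189,290)
# expected pixel of knob top
X=np.array([555,-189,202.]);c=f["R"]@X+f["t"];print("expect",f["fx"]*c[0]/c[2]+f["cx"],f["fy"]*c[1]/c[2]+f["cy"])
z=P[...,2];m=(z>193)&(z<212);print(m.sum(),np.nanmedian(P[m],0))
Q=P[m][:,:2].astype(np.float32);print(cv2.minEnclosingCircle(Q))
m=(z>165)&(z<212)|False
g=(f["color"].max(2)<55).astype(np.uint8);n,l,s,c=cv2.connectedComponentsWithStats(g)
for i in range(1,n):
    if s[i,4]>300: print(s[i],c[i],ray(f,*c[i],202))
E
```

```text
time_s: 1.95
tcp_pos: [553.5, -192.2, 290.4]
orientation: [3.104, 0.481, -0.001]
force: [-1.1, 0.4, 0.4]
gripper_width: 0.995
at [ 553.5 -192.2  290.5] yaw 17.61 tilt 0.05 | turn [0.0006 0.0006 0.    ] shift [ 2.4 -2.6  0.5] F [-0.8 -0.1 -0.2] g 0.996 t 2.0
expect 317.0025430186322 241.82295703654185
1805 [ 556.19399125 -190.50278121  201.77825591]
((554.676513671875, -191.14747619628906), 16.84230613708496)
[ 297  215   47   50 1824] [319.53179825 239.27576754] [ 557.21731377 -190.08702108  202.        ]
[    0   279   640   201 88100] [321.68068104 397.88586833] [ 438.12440317 -229.51313131  202.        ]
[251 358  29  27 657] [264.8630137  370.29223744] [ 448.3187846  -181.87692005  202.        ]
```

View pics/w1.png

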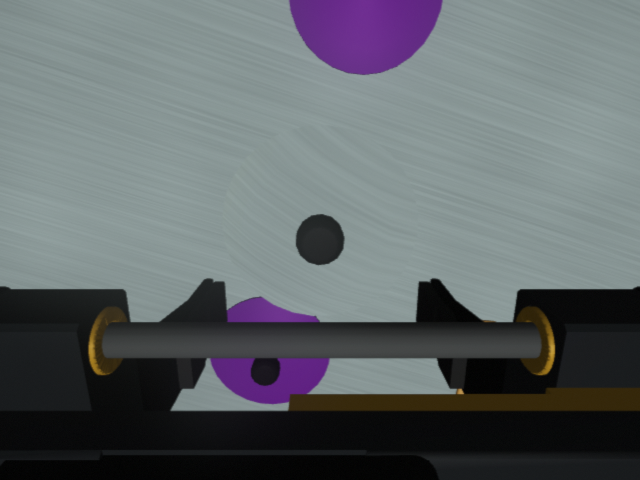

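Wrist view: the knob is at (319,239), which gives (556,-190,202). The lid is grey around it, and there's purple at the top and lower left. Descending.

```bash
python3 -m pendant '[[0,0,0,3,-1.5,70,1],[0,0,0,3,-1.5,70,1],[0,0,0,3,-1.5,70,1],[0,0,0,3,-1.5,70,1],[0,0,0,3,-1.5,70,1]]' 
python3 -c "
from h import *
go(556,-190,174)"
```

```text
time_s: 2.5
tcp_pos: [557.3, -188.9, 222.6]
orientation: [3.103, 0.483, 0.004]
force: [0.4, -0.1, 0.4]
gripper_width: 0.998
at [ 557.3 -188.9  222.6] yaw 17.7 tilt 0.17 | turn [ 0.0019 -0.0022 -0.    ] shift [-1.7  0.6 48.6] F [ 0.4 -0.1  0.4] g 0.998 t 2.5
```

```bash
python3 -m pendant '[[0,0,0,-1,0.5,25,1],[0,0,0,-1.5,0.5,47,1],[0,0,0,-1.5,0.5,47,1],[0,0,0,-1.5,0.5,47,1],[0,0,0,-1.5,0.5,47,1],[0,0,0,-1.5,0.5,47,0],[0,0,0,-1.5,0.5,47,0],[0,0,0,-1.5,0.5,47,0],[0,0,0,-1.5,0.5,47,0],[0,0,0,-1.5,0.5,47,0],[0,0,0,-1.5,0.5,47,0],[0,0,0,-1.5,0.5,47,0]]' 30
python3 -c "
from h import *
go(556,-190,174)"
```

```text
time_s: 3.7
tcp_pos: [555.4, -189.1, 173.5]
orientation: [3.104, 0.485, -0.0]
force: [0.6, 0.6, -0.2]
gripper_width: 0.449
at [ 555.4 -189.1  173.5] yaw 17.75 tilt 0.0 | turn [0. 0. 0.] shift [ 0.3  1.  -0.5] F [ 0.6  0.6 -0.2] g 0.449 t 3.7
```

```bash
python3 -m pendant '[[0,0,0,0,0,0,0],[0,0,0,0,0,0,0],[0,0,0,0,0,0,0],[0,0,0,0,0,0,0],[0,0,0,0,0,-10,0],[0,0,0,0,0,-25,0],[0,0,0,0,0,-50,0],[0,0,0,0,0,-100,0],[0,0,0,0,0,-130,0],[0,0,0,0,0,-130,0],[0,0,0,0,0,-130,0],[0,0,0,0,0,-130,0]]' 30
python3 -c "
from h import *
go(520,30,303)"
```

```text
time_s: 4.9
tcp_pos: [554.8, -189.0, 302.5]
orientation: [-3.103, -0.485, 0.003]
force: [-0.4, -0.3, -3.3]
gripper_width: 0.375
at [ 554.8 -189.   302.5] yaw 17.76 tilt 0.11 | turn [-0.001   0.0016 -0.    ] shift [  33.6 -219.1   -0.3] F [-0.4 -0.3 -3.3] g 0.375 t 4.9
```

```bash
python3 -m pendant '[[0,0,0,34,-219,0,0],[0,0,0,34,-219,0,0],[0,0,0,34,-219,0,0],[0,0,0,34,-219,0,0],[0,0,0,34,-219,0,0],[0,0,0,34,-219,0,0],[0,0,0,34,-219,0,0],[0,0,0,34,-219,0,0],[0,0,0,34,-219,0,0]]'
python3 -c "
from h import *;import pickle
f=pickle.load(open('f0.pkl','rb'))['top']
print('bowl',ray(f,301,160,40),'purple',ray(f,375,297,30),ray(f,365,166,20))
go(520,30,33)"
```

```text
time_s: 5.8
tcp_pos: [521.1, 28.4, 303.1]
orientation: [3.105, 0.481, -0.001]
force: [-0.5, -0.3, -3.5]
gripper_width: 0.374
bowl [784.13260484  36.71912013  40.        ] purple [ 343.97721328 -192.2102604    30.        ] [ 766.50075562 -170.22827258   20.        ]
at [521.1  28.4 303.1] yaw 17.62 tilt 0.05 | turn [-0.0001  0.0008 -0.    ] shift [ -0.3  -1.8 270.1] F [-0.5 -0.3 -3.5] g 0.374 t 5.8
```

```bash
python3 -m pendant '[[0,0,0,0,0,50,0],[0,0,0,0,0,100,0],[0,0,0,0,0,150,0],[0,0,0,0,0,200,0],[0,0,0,0,0,240,0],[0,0,0,0,0,255,0],[0,0,0,0,0,262,0],[0,0,0,0,0,262,0],[0,0,0,0,0,262,0]]'
python3 -m pendant '[[0,0,0,0,0,2,0],[0,0,0,0,0,4,0],[0,0,0,0,0,6,0],[0,0,0,0,0,7,0],[0,0,0,0,0,8,0],[0,0,0,0,0,8,0]]'
```

```text
time_s: 6.7
tcp_pos: [522.5, 29.8, 43.5]
orientation: [3.104, 0.484, 0.005]
force: [-0.1, -0.2, -2.6]
gripper_width: 0.37
time_s: 7.3
tcp_pos: [521.0, 29.9, 33.6]
orientation: [3.104, 0.485, 0.0]
force: [0.1, -0.9, -2.4]
gripper_width: 0.373
```

```bash
python3 -m pendant '[[0,0,0,0,0,0.5,0],[0,0,0,0,0,1,0],[0,0,0,0,0,1.5,0],[0,0,0,0,0,1.5,0]]'
python3 -c "
from h import *
go(520,30,33)"
```

```text
time_s: 7.7
tcp_pos: [521.1, 29.8, 33.4]
orientation: [3.103, 0.485, -0.0]
force: [-8.5, -0.6, 17.2]
gripper_width: 0.374
at [521.1  29.8  33.4] yaw 17.75 tilt 0.05 | turn [0.0009 0.0002 0.    ] shift [-1.  -0.5  0.4] F [-8.5 -0.6 17.2] g 0.374 t 7.7
```

```bash
python3 -m pendant '[[0,0,0,0,0,-1,0],[0,0,0,0,0,-1,1],[0,0,0,0,0,-1,1],[0,0,0,0,0,-1,1],[0,0,0,0,0,-1,1],[0,0,0,0,0,-1,1],[0,0,0,0,0,-1,1],[0,0,0,0,0,-30,1],[0,0,0,0,0,-80,1],[0,0,0,0,0,-260,1],[0,0,0,0,0,-260,1],[0,0,0,0,0,-260,1]]'
python3 -c "
from h import *
go(432,286,300,51)"
```

```text
time_s: 8.9
tcp_pos: [520.6, 29.9, 264.3]
orientation: [3.104, 0.485, 0.001]
force: [1.5, 0.2, 0.5]
gripper_width: 1.001
at [520.6  29.9 264.3] yaw 17.76 tilt 0.03 | turn [ 5.000e-04 -3.000e-04 -5.801e-01] shift [  -6.2 -270.9  -35.8] F [1.5 0.2 0.5] g 1.001 t 8.9
```

```bash
python3 -m pendant '[[0,0,-0.15,0,-40,-36,1],[0,0,-0.3,0,-90,-36,1],[0,0,-0.45,-2,-140,-36,1],[0,0,-0.58,-4,-190,-36,1],[0,0,-0.58,-6,-240,-36,1],[0,0,-0.58,-6,-271,-36,1],[0,0,-0.58,-6,-271,-36,1],[0,0,-0.58,-6,-271,-36,1],[0,0,-0.58,-6,-271,-36,1],[0,0,-0.58,-6,-271,-36,1]]'
python3 - <<'E'
from h import *
go(432,286,300,51)
f=wrist();cv2.imwrite("pics/w2.png",np.clip(f["color"][:,:,::-1]*1.4,0,255).astype(np.uint8))
import pickle;pickle.dump(f,open("w2.pkl","wb"))
P=pts(f);z=P[...,2]
m=(z>143)&(z<152);m&=np.hypot(P[...,0]-480,P[...,1]-247)<90
Q=P[m];A=np.c_[2*Q[:,:2],np.ones(len(Q))];s=np.linalg.lstsq(A,(Q[:,:2]**2).sum(1),rcond=None)[0];print("rim",len(Q),s,np.sqrt(s[2]+s[0]**2+s[1]**2))
m=(z>152)&(z<160)&(np.hypot(P[...,0]-427,P[...,1]-290)<40);print(m.sum(),np.nanmean(P[m],0) if m.any() else 0)
for X in ([424,292,153],[480,247,150]):
    c=f["R"]@np.array(X)+f["t"];print(X,"px",f["fx"]*c[0]/c[2]+f["cx"],f["fy"]*c[1]/c[2]+f["cy"])
E
```

```text
time_s: 9.9
tcp_pos: [433.5, 284.8, 297.9]
orientation: [2.837, 1.348, -0.0]
force: [0.2, 0.1, 0.4]
gripper_width: 0.997
at [433.5 284.8 297.9] yaw 50.84 tilt 0.03 | turn [ 0.0004  0.0003 -0.0028] shift [ 0.  -1.9 -2.1] F [0.2 0.1 0.4] g 0.997 t 9.9
rim 4435 [ 4.78963725e+02  2.47850756e+02 -2.85787345e+05] 71.05563226759499
290 [420.75457874 289.05659886 153.31667535]
[424, 292, 153] px 306.44040148703226 225.98651895095983
[480, 247, 150] px 393.771031881581 224.5872238139016
```

View pics/w2.png

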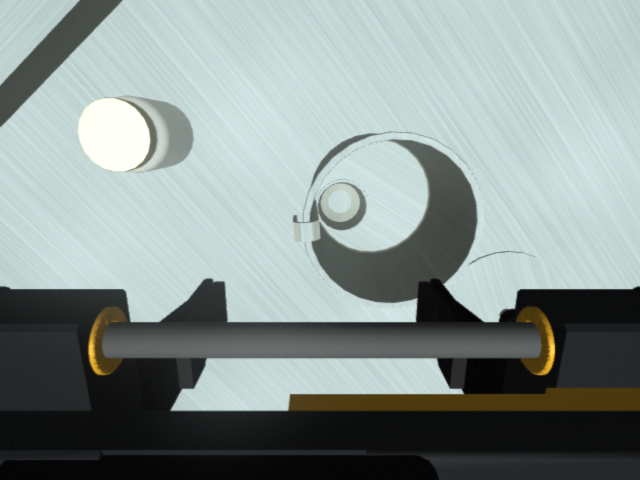

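The wrist view shows the ladle's crown on the rim at about (307,231), the bowl at (340,203) and the jar at (115,135), well clear. Next is the ladle's yaw.

Run:
```python
from h import *;import pickle
f=pickle.load(open("w2.pkl","rb"));P=pts(f);z=P[...,2]
g=cv2.cvtColor(f["color"],6)[175:245,285:370]
b=ray(f,341,202,54);print("bowl mouth",b)
for lo in(151.5,150.8):
    m=(z>lo)&(z<160)&(np.hypot(P[...,0]-421,P[...,1]-289)<25)
    v,u=np.nonzero(m);print(m.sum(),"px box",u.min(),u.max(),v.min(),v.max())
    r=cv2.minAreaRect(P[m][:,:2].astype(np.float32));print(r)
    c=np.array(r[0]);print("dir to bowl",np.degrees(np.arctan2(*(b[:2]-c)[::-1])),np.hypot(*(b[:2]-c)))
# corner rays of the crown patch via brightness
cv2.imwrite("pics/c2.png",cv2.resize(f["color"][180:255,280:380][:,:,::-1],(800,600),interpolation=2))
```

```text
bowl mouth [450.99555757 272.74866827  54.        ]
339 px box 295 316 209 256
((419.6067810058594, 287.2408752441406), (40.56838607788086, 16.14919662475586), 56.14480209350586)
dir to bowl -24.78278351216419 34.57281240234615
436 px box 295 316 201 257
((421.1100769042969, 289.8687744140625), (47.651824951171875, 17.387454986572266), 50.458614349365234)
dir to bowl -29.806539364628726 34.441834870273595
```

View pics/c2.png

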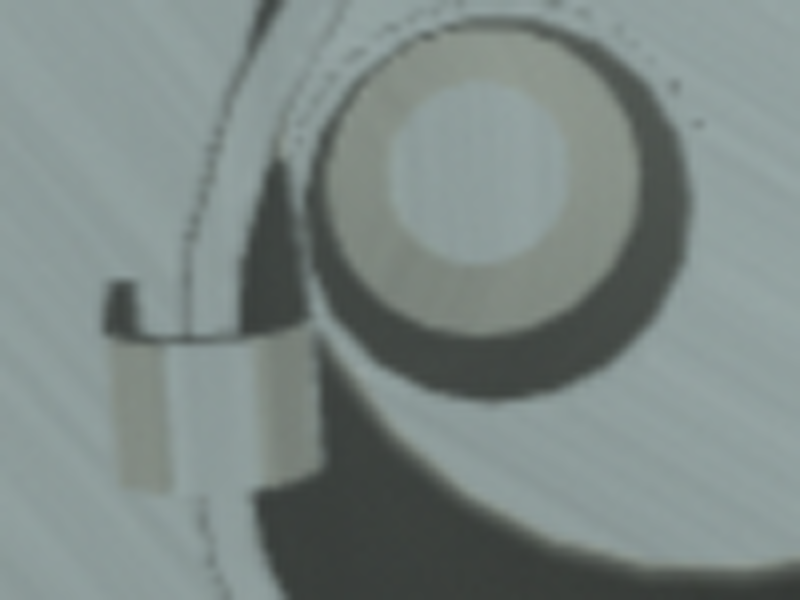

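Run:
```python
from h import *;import pickle
f=pickle.load(open("w2.pkl","rb"))
p=lambda a,b:ray(f,280+a/8,180+b/8,153)
c=p(212,416);print(c,np.hypot(*(c[:2]-[479,248])))
for e in((p(165,345),p(172,492)),(p(255,338),p(255,492)),(p(113,345),p(125,490))):
    d=e[0]-e[1];print(np.degrees(np.arctan2(d[1],d[0])),np.hypot(d[0],d[1]))
go(c[0],c[1],200,51)
```

```text
[420.7950376  288.06862625 153.        ] 70.66337423411869
52.683339897637374 15.582298324688397
50.47916054753506 16.306143564867533
54.379140496481135 15.388713118777517
at [433.4 285.  298. ] yaw 50.85 tilt 0.02 | turn [ 0.0004  0.0002 -0.0025] shift [ -5.5 -11.8  98. ] F [ 0.8 -0.3 -0.1] g 1.003 t 9.95
```

```bash
python3 -m pendant '[[0,0,0,-5.5,-12,40,0.7],[0,0,0,-5.5,-12,80,0.7],[0,0,0,-5.5,-12,120,0.7],[0,0,0,-5.5,-12,120,0.7],[0,0,0,-5.5,-12,120,0.7],[0,0,0,-5.5,-12,120,0.7]]'
python3 -c "
from h import *
go(420.8,288,119,51)"
```

```text
time_s: 10.55
tcp_pos: [421.0, 290.0, 180.3]
orientation: [-2.836, -1.351, -0.005]
force: [0.1, 0.5, 0.9]
gripper_width: 0.705
at [421.  290.  180.3] yaw 50.95 tilt 0.17 | turn [ 0.001  -0.0028 -0.0008] shift [-1.9  1.1 61.3] F [0.1 0.5 0.9] g 0.705 t 10.55
```

```bash
python3 -m pendant '[[0,0,0,-1,0.5,30,0.7],[0,0,0,-1,0.5,59,0.7],[0,0,0,-1,0.5,59,0.7],[0,0,0,-1,0.5,59,0.7],[0,0,0,-1,0.5,59,0.2],[0,0,0,-1,0.5,59,0.2],[0,0,0,-1,0.5,59,0.2],[0,0,0,-1,0.5,59,0.2],[0,0,0,-1,0.5,59,0.2],[0,0,0,-1,0.5,59,0.2]]' 12
python3 -m pendant '[[0,0,0,0,0,0,0],[0,0,0,0,0,0,0],[0,0,0,0,0,0,0],[0,0,0,0,0,0,0],[0,0,0,0,0,0,0],[0,0,0,0,0,0,0]]' 20
python3 -c "
from h import *
go(420.8,288,119,51)"
```

```text
time_s: 11.55
tcp_pos: [419.7, 288.3, 119.1]
orientation: [2.836, 1.352, 0.0]
force: [-0.1, 0.8, -0.1]
gripper_width: 0.257
time_s: 12.15
tcp_pos: [419.6, 288.3, 119.0]
orientation: [2.836, 1.352, -0.0]
force: [0.5, -0.2, -0.6]
gripper_width: 0.251
at [419.6 288.3 119. ] yaw 50.98 tilt 0.01 | turn [ 0.0001  0.0001 -0.0003] shift [ 0.5  1.1 -0. ] F [ 0.5 -0.2 -0.6] g 0.251 t 12.15
```

The opening is 21.8 mm, which matches the 22 mm over both legs. Lifting.

```bash
python3 -m pendant '[[0,0,0,0,0,-10,0],[0,0,0,0,0,-25,0],[0,0,0,0,0,-45,0],[0,0,0,0,0,-70,0],[0,0,0,0,0,-100,0],[0,0,0,0,0,-130,0],[0,0,0,0,0,-155,0],[0,0,0,0,0,-160,0],[0,0,0,0,0,-160,0],[0,0,0,0,0,-160,0]]'
python3 - <<'E'
from h import *
from cell import robot
import pickle
go(420.8,288,279)
fs=robot.grab_frame("scene");ft=robot.grab_frame("top");f=wrist();pickle.dump((fs,ft,f),open("w3.pkl","wb"))
cv2.imwrite("pics/w3.png",np.hstack([cv2.resize(x["color"],(400,300)) for x in(fs,f)])[:,:,::-1])
E
```

```text
time_s: 13.15
tcp_pos: [419.3, 288.0, 278.2]
orientation: [2.836, 1.352, -0.002]
force: [-0.3, -1.5, -1.8]
gripper_width: 0.252
at [419.3 288.  278.2] yaw 50.98 tilt 0.06 | turn [-0.0002  0.0011 -0.    ] shift [ 0.9  1.1 -0.8] F [-0.3 -1.5 -1.8] g 0.252 t 13.15
```

View pics/w3.png

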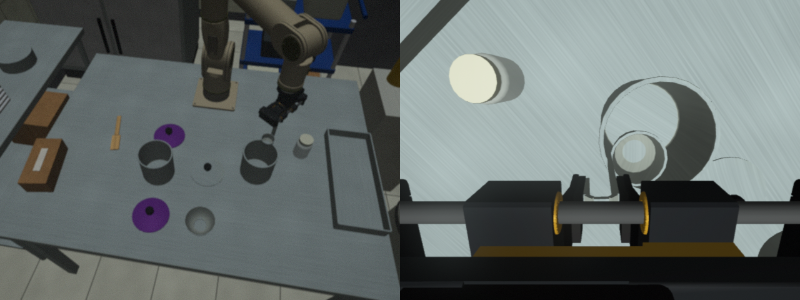

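The ladle is held, hanging at (288,115) on the left. The lid stands on the table at (207,175), and both pots are upright at (156,160) and (259,160). Next I measure the fresh pot's open rim.

Run:
```python
from h import *;import pickle
fs,ft,f=pickle.load(open("w3.pkl","rb"))
for n,F in(("scene",fs),("top",ft)):
    P=pts(F).reshape(-1,3)
    for name,x,y in(("fresh",555,-189),("old",479,248)):
        r=np.hypot(P[:,0]-x,P[:,1]-y);Q=P[(abs(P[:,2]-148)<7)&(r<95)&(r>55)]
        A=np.c_[2*Q[:,:2],np.ones(len(Q))];s=np.linalg.lstsq(A,(Q[:,:2]**2).sum(1),rcond=None)[0]
        print(n,name,len(Q),s[:2],np.sqrt(s[2]+s[0]**2+s[1]**2),"enc",cv2.minEnclosingCircle(Q[:,:2].astype(np.float32)))
    # old knob on table
    Q=P[(abs(P[:,2]-60)<7)&(np.hypot(P[:,0]-521,P[:,1]-30)<40)];print("knob",len(Q),np.median(Q,0))
```

```text
scene fresh 492 [ 553.23001694 -189.35278559] 71.47491828546626 enc ((552.4710693359375, -188.73934936523438), 77.24882507324219)
scene old 416 [478.33800367 247.54998787] 71.49811087561336 enc ((477.9029235839844, 246.83534240722656), 76.24724578857422)
knob 104 [520.35400864  30.59254179  60.84487586]
top fresh 322 [ 556.69227137 -189.76576414] 71.48967476064041 enc ((557.2964477539062, -190.02017211914062), 74.85202026367188)
top old 265 [481.31236563 246.98307138] 71.54633299451962 enc ((481.490478515625, 247.5401611328125), 74.84099578857422)
knob 87 [521.89261997  29.1253162   61.94976715]
```

```bash
python3 -c "
from h import *
go(499,-144,279,51)"
```

```text
at [419.2 288.  278. ] yaw 50.99 tilt 0.1 | turn [-0.0008  0.0016 -0.0002] shift [-285.5  333.9   -0.8] F [ 0.  -0.7 -1.4] g 0.251 t 13.3
```

```bash
python3 -m pendant '[[0,0,0,-15,18,-1,0],[0,0,0,-45,53,-1,0],[0,0,0,-75,88,-1,0],[0,0,0,-105,123,-1,0],[0,0,0,-135,158,-1,0],[0,0,0,-165,193,-1,0],[0,0,0,-195,228,-1,0],[0,0,0,-225,263,-1,0],[0,0,0,-250,293,-1,0],[0,0,0,-270,316,-1,0],[0,0,0,-280,328,-1,0],[0,0,0,-285.5,334,-1,0]]'
python3 -m pendant '[[0,0,0,0,0,0,0],[0,0,0,0,0,0,0],[0,0,0,0,0,0,0]]'
python3 - <<'E'
from h import *
go(499,-144,279,51)
f=wrist();P=pts(f);cv2.imwrite("pics/w4.png",f["color"][:,:,::-1])
r=np.hypot(P[...,0]-555,P[...,1]+189.5);Q=P[(abs(P[...,2]-148)<6)&(r<90)&(r>55)]
A=np.c_[2*Q[:,:2],np.ones(len(Q))];s=np.linalg.lstsq(A,(Q[:,:2]**2).sum(1),rcond=None)[0]
print(len(Q),s[:2],np.sqrt(s[2]+s[0]**2+s[1]**2))
E
```

```text
time_s: 14.5
tcp_pos: [499.3, -144.6, 279.3]
orientation: [-2.836, -1.35, 0.001]
force: [-0.5, 0.8, -1.2]
gripper_width: 0.252
time_s: 14.8
tcp_pos: [499.5, -142.2, 280.2]
orientation: [2.834, 1.355, 0.0]
force: [0.5, -0.1, -1.8]
gripper_width: 0.251
at [ 499.5 -142.2  280.2] yaw 51.11 tilt 0.02 | turn [ 0.0002 -0.0002  0.002 ] shift [-1.8  0.7  1.2] F [ 0.5 -0.1 -1.8] g 0.251 t 14.8
3766 [ 554.32855999 -189.90794656] 71.01100019251868
```

View pics/w4.png

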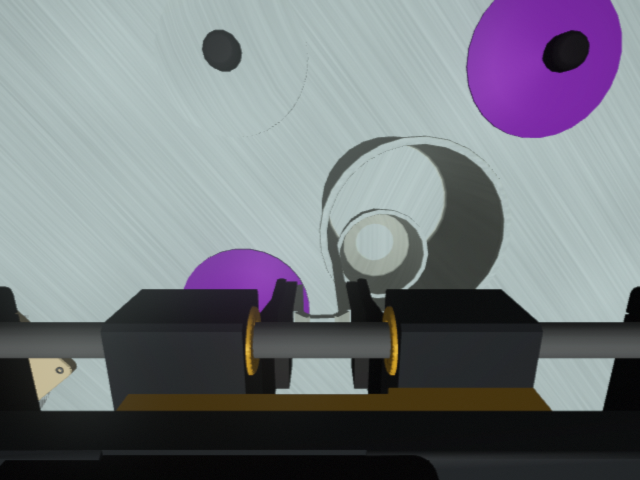

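The wrist view puts the ladle's bowl (378,245) over the pot mouth with the hook at (322,315), and the rim fit agrees with the earlier one. Lowering in stages.

```bash
python3 -m pendant '[[0,0,0,-1.5,0.5,20,0],[0,0,0,-1.5,0.5,20,0],[0,0,0,-1.5,0.5,20,0]]'
python3 -c "
from h import *
go(498.7,-144.4,165,51)"
```

```text
time_s: 15.15
tcp_pos: [498.7, -144.8, 260.3]
orientation: [-2.835, -1.353, 0.001]
force: [-0.3, -0.0, -1.2]
gripper_width: 0.255
at [ 498.7 -144.8  260.3] yaw 51.02 tilt 0.03 | turn [-0.0004  0.0002  0.0003] shift [ 0.3 -0.2 95.3] F [-0.3 -0.  -1.2] g 0.255 t 15.15
```

```bash
python3 -m pendant '[[0,0,0,0,0,20,0],[0,0,0,0,0,45,0],[0,0,0,0,0,70,0],[0,0,0,0,0,90,0],[0,0,0,0,0,95,0],[0,0,0,0,0,95,0],[0,0,0,0,0,95,0]]'
python3 -c "
from h import *
go(498.7,-144.4,120,51)"
```

```text
time_s: 15.85
tcp_pos: [499.7, -145.3, 166.5]
orientation: [2.834, 1.352, 0.002]
force: [-0.7, -0.0, -1.1]
gripper_width: 0.253
at [ 499.7 -145.3  166.5] yaw 50.99 tilt 0.11 | turn [ 0.0018 -0.0007 -0.0002] shift [ 0.1 -1.4 46.5] F [-0.7 -0.  -1.1] g 0.253 t 15.85
```

```bash
python3 -m pendant '[[0,0,0,0,-1,12,0],[0,0,0,0,-1,24,0],[0,0,0,0,-1,34,0],[0,0,0,0,-1,40,0],[0,0,0,0,-1,42,0],[0,0,0,0,-1,42,0],[0,0,0,0,-1,42,0]]'
python3 -m pendant '[[0,0,0,0,0,1,0],[0,0,0,0,0,2,0],[0,0,0,0,0,3,0],[0,0,0,0,0,4,0],[0,0,0,0,0,4,0]]'
```

```text
time_s: 16.55
tcp_pos: [498.3, -144.7, 123.4]
orientation: [2.835, 1.352, 0.001]
force: [0.3, 0.1, -0.9]
gripper_width: 0.248
time_s: 17.05
tcp_pos: [498.1, -144.7, 119.0]
orientation: [2.836, 1.352, 0.0]
force: [0.3, -1.3, -1.7]
gripper_width: 0.253
```

```bash
python3 -m pendant '[[0,0,0,0,0,0.5,0],[0,0,0,0,0,1,0],[0,0,0,0,0,1.5,0],[0,0,0,0,0,1.5,0]]'
```

```text
time_s: 17.45
tcp_pos: [498.6, -144.7, 118.6]
orientation: [2.835, 1.352, 0.001]
force: [-3.7, 1.7, 9.4]
gripper_width: 0.256
```

```bash
python3 -m pendant '[[0,0,0,0,0,-0.8,0],[0,0,0,0,0,-0.8,0.3],[0,0,0,0,0,-0.8,0.4],[0,0,0,0,0,-0.8,0.5],[0,0,0,0,0,-0.8,0.6],[0,0,0,0,0,-0.8,0.6],[0,0,0,0,0,-0.8,0.6],[0,0,0,0,0,-0.8,0.6]]'
python3 -m pendant '[[0,0,0,0,0,-15,0.6],[0,0,0,0,0,-35,0.6],[0,0,0,0,0,-70,0.6],[0,0,0,0,0,-110,0.7],[0,0,0,0,0,-150,0.8],[0,0,0,0,0,-180,1],[0,0,0,0,0,-180,1],[0,0,0,0,0,-180,1]]'
python3 - <<'E'
from h import *
f=wrist();cv2.imwrite("pics/w5.png",f["color"][:,:,::-1])
P=pts(f);z=P[...,2];m=(abs(z-153)<2.5)&(np.hypot(P[...,0]-499,P[...,1]+144)<14);print(m.sum(),np.nanmean(P[m],0))
go(520.8,29.9,278,51)
E
```

```text
time_s: 18.25
tcp_pos: [498.1, -144.6, 118.4]
orientation: [2.836, 1.352, 0.0]
force: [0.1, -0.0, -0.2]
gripper_width: 0.591
time_s: 19.05
tcp_pos: [498.2, -144.7, 298.5]
orientation: [2.835, 1.352, 0.001]
force: [0.3, -0.0, -0.7]
gripper_width: 0.948
421 [ 500.14543272 -145.19538998  152.69411533]
at [ 497.8 -144.6  297.5] yaw 50.98 tilt 0.05 | turn [-0.0007  0.0004 -0.0004] shift [150.1 -92.   19.5] F [-0.8 -0.1 -0.2] g 0.968 t 19.1
```

View pics/w5.png

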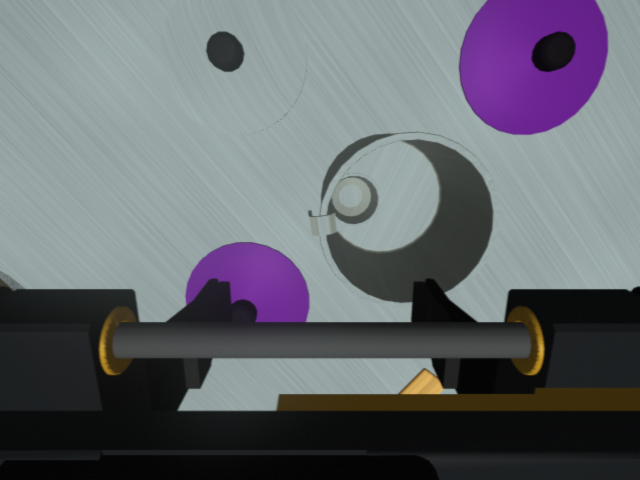

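The ladle hangs on the fresh pot's rim, crown at (323,224) with z=152.7 and bowl at (352,195) inside, and it's released. Now the lid on the table.

```bash
python3 -m pendant '[[0,0,0,45,-27,0,1],[0,0,0,80,-50,0,1],[0,0,0,120,-75,0,1],[0,0,0,150,-92,20,1],[0,0,0,150,-92,20,1],[0,0,0,150,-92,60,1],[0,0,0,150,-92,100,1],[0,0,0,150,-92,150,1],[0,0,0,150,-92,180,1],[0,0,0,150,-92,180,1],[0,0,0,150,-92,180,1]]'
python3 -c "
from h import *
go(521,29.8,34.5,51)"
```

```text
time_s: 20.2
tcp_pos: [520.8, 29.6, 118.5]
orientation: [-2.835, -1.352, 0.001]
force: [0.7, -0.7, 0.6]
gripper_width: 0.997
at [520.8  29.6 118.5] yaw 50.97 tilt 0.07 | turn [-0.001   0.0006 -0.0005] shift [ 0.3  0.1 84. ] F [ 0.7 -0.7  0.6] g 0.997 t 20.2
```

```bash
python3 -m pendant '[[0,0,0,0,0,35,1],[0,0,0,0,0,70,1],[0,0,0,0,0,83,1],[0,0,0,0,0,83,1],[0,0,0,0,0,83,1],[0,0,0,0,0,83,1],[0,0,0,0,0,83,0],[0,0,0,0,0,83,0],[0,0,0,0,0,83,0],[0,0,0,0,0,83,0],[0,0,0,0,0,83,0],[0,0,0,0,0,83,0]]' 30
python3 -m pendant '[[0,0,0,0,0,0,0],[0,0,0,0,0,0,0],[0,0,0,0,0,0,0],[0,0,0,0,0,0,0],[0,0,0,0,0,0,0]]' 30
python3 -c "
from h import *
go(521,29.8,34.5,51)"
```

```text
time_s: 21.4
tcp_pos: [521.0, 29.8, 35.3]
orientation: [2.836, 1.352, -0.0]
force: [-1.2, -0.2, 0.0]
gripper_width: 0.536
time_s: 21.9
tcp_pos: [521.0, 29.8, 35.3]
orientation: [2.836, 1.352, -0.0]
force: [-0.7, 0.3, -1.2]
gripper_width: 0.372
at [521.   29.8  35.3] yaw 50.98 tilt 0.01 | turn [-0.0001  0.0001 -0.0003] shift [-0.   0.1  0.8] F [-0.7  0.3 -1.2] g 0.372 t 21.9
```

```bash
python3 -m pendant '[[0,0,0,0,0,-10,0],[0,0,0,0,0,-30,0],[0,0,0,0,0,-70,0],[0,0,0,0,0,-115,0],[0,0,0,0,0,-160,0],[0,0,0,0,0,-200,0],[0,0,0,0,0,-225,0],[0,0,0,0,0,-225,0],[0,0,0,0,0,-225,0],[0,0,0,0,0,-225,0]]'
python3 -c "
from h import *
go(479.5,247.5,260,51)"
```

```text
time_s: 22.9
tcp_pos: [520.2, 29.7, 258.8]
orientation: [-2.835, -1.352, 0.004]
force: [-0.0, 0.6, -3.1]
gripper_width: 0.373
at [520.2  29.7 258.8] yaw 50.98 tilt 0.15 | turn [-0.0019  0.0017 -0.0003] shift [ 143.7 -168.7   -1.2] F [-0.   0.6 -3.1] g 0.373 t 22.9
```

```bash
python3 -m pendant '[[0,0,0,20,-24,0,0],[0,0,0,50,-59,0,0],[0,0,0,80,-94,0,0],[0,0,0,110,-129,0,0],[0,0,0,130,-153,0,0],[0,0,0,143.5,-168.5,0,0],[0,0,0,143.5,-168.5,0,0],[0,0,0,143.5,-168.5,0,0],[0,0,0,143.5,-168.5,0,0]]'
python3 - <<'E'
from h import *
from cell import robot
go(479.5,247.5,200,51)
for n in("scene","top"):
    F=robot.grab_frame(n);P=pts(F).reshape(-1,3)
    r=np.hypot(P[:,0]-479,P[:,1]-248);Q=P[(abs(P[:,2]-148)<6)&(r<90)&(r>55)]
    A=np.c_[2*Q[:,:2],np.ones(len(Q))];s=np.linalg.lstsq(A,(Q[:,:2]**2).sum(1),rcond=None)[0] if len(Q)>9 else 0
    print(n,len(Q),s)
E
```

```text
time_s: 23.8
tcp_pos: [480.6, 246.1, 259.4]
orientation: [2.836, 1.35, -0.003]
force: [0.4, -0.9, -3.7]
gripper_width: 0.374
at [480.6 246.1 259.4] yaw 50.9 tilt 0.1 | turn [-0.0003  0.0016 -0.0017] shift [ 0.5 -1.7 59.4] F [ 0.4 -0.9 -3.7] g 0.374 t 23.8
scene 268 [ 4.78223793e+02  2.47575558e+02 -2.84874984e+05]
top 92 [ 4.82185508e+02  2.48454832e+02 -2.88898313e+05]
```

```bash
python3 -m pendant '[[0,0,0,0.5,-1,25,0],[0,0,0,0.5,-1,50,0],[0,0,0,0.5,-1,69,0],[0,0,0,0.5,-1,69,0],[0,0,0,0.5,-1,69,0],[0,0,0,0.5,-1,69,0],[0,0,0,0.5,-1,69,0]]'
python3 -c "
from h import *
go(479.7,247.6,175.5,51)"
```

```text
time_s: 24.6
tcp_pos: [480.6, 248.6, 192.5]
orientation: [2.836, 1.352, 0.003]
force: [0.5, -1.2, -2.9]
gripper_width: 0.378
at [480.6 248.6 192.5] yaw 50.97 tilt 0.1 | turn [ 0.001  -0.0015 -0.0006] shift [-1.4 -0.  17. ] F [ 0.5 -1.2 -2.9] g 0.378 t 24.6
```

```bash
python3 -m pendant '[[0,0,0,-0.5,0,2,0],[0,0,0,-0.5,0,4,0],[0,0,0,-0.5,0,6,0],[0,0,0,-0.5,0,6,0]]'
python3 -m pendant '[[0,0,0,0,0,2,0],[0,0,0,0,0,4,0],[0,0,0,0,0,6,0],[0,0,0,0,0,7,0],[0,0,0,0,0,7,0]]'
```

```text
time_s: 25.0
tcp_pos: [479.5, 247.9, 185.0]
orientation: [2.836, 1.352, -0.001]
force: [0.8, -0.2, -3.1]
gripper_width: 0.369
time_s: 25.5
tcp_pos: [479.6, 248.0, 178.1]
orientation: [2.836, 1.352, -0.0]
force: [-0.4, 0.6, -2.5]
gripper_width: 0.371
```

```bash
python3 -m pendant '[[0,0,0,0,0,1,0],[0,0,0,0,0,2,0],[0,0,0,0,0,2.6,0],[0,0,0,0,0,3.2,0],[0,0,0,0,0,3.2,0]]'
```

```text
time_s: 26.0
tcp_pos: [479.7, 248.0, 175.3]
orientation: [2.836, 1.352, 0.0]
force: [-1.3, -1.1, 0.1]
gripper_width: 0.374
```

```bash
python3 -m pendant '[[0,0,0,0,0,0.3,0],[0,0,0,0,0,0.3,0],[0,0,0,0,0,0,0.5],[0,0,0,0,0,0,0.6],[0,0,0,0,0,0,0.8],[0,0,0,0,0,0,1],[0,0,0,0,0,0,1],[0,0,0,0,0,0,1],[0,0,0,0,0,0,1]]'
python3 -m pendant '[[0,0,0,0,0,-20,1],[0,0,0,0,0,-50,1],[0,0,0,0,0,-90,1],[0,0,0,0,0,-130,1],[0,0,0,0,0,-130,1],[0,0,0,0,0,-130,1],[0,0,0,60,60,-130,1],[0,0,0,60,60,-130,1],[0,0,0,60,60,-130,1],[0,0,0,60,60,-130,1]]'
python3 - <<'E'
from h import *
from cell import robot
fs=robot.grab_frame("scene");ft=robot.grab_frame("top");f=wrist()
cv2.imwrite("pics/end.png",np.hstack([cv2.resize(fs["color"][180:340,200:460],(400,300)),cv2.resize(f["color"],(400,300))])[:,:,::-1])
for n,F in(("s",fs),("t",ft),("w",f)):
    P=pts(F).reshape(-1,3)
    Q=P[(P[:,2]>196)&(P[:,2]<208)&(np.hypot(P[:,0]-480,P[:,1]-248)<30)];print(n,"knob",len(Q),np.median(Q,0) if len(Q) else 0)
    r=np.hypot(P[:,0]-480,P[:,1]-248);Q=P[(r>40)&(r<70)&(P[:,2]>130)&(P[:,2]<185)]
    if len(Q)>20:print(" dome plane",len(Q),np.linalg.lstsq(np.c_[Q[:,:2]-[480,248],r[(r>40)&(r<70)&(P[:,2]>130)&(P[:,2]<185)],np.ones(len(Q))],Q[:,2],rcond=None)[0],np.median(Q[:,2]))
    r=np.hypot(P[:,0]-555,P[:,1]+189.5);Q=P[(r>60)&(r<82)&(P[:,2]>151.5)&(P[:,2]<157)];print(" crown",len(Q),np.median(Q,0) if len(Q) else 0)
E
```

```text
time_s: 26.9
tcp_pos: [479.7, 248.0, 175.1]
orientation: [2.836, 1.352, -0.0]
force: [-0.1, 0.6, -0.5]
gripper_width: 0.923
time_s: 27.9
tcp_pos: [563.7, 256.9, 302.8]
orientation: [-2.834, -1.352, 0.005]
force: [-0.9, 0.0, 0.2]
gripper_width: 0.999
s knob 0 0
 dome plane 1000 [-5.58938256e-02  4.49424636e-03 -3.88870132e-01  1.81077257e+02] 158.616615339562
 crown 97 [ 519.39093878 -158.73069192  152.42392814]
t knob 0 0
 dome plane 226 [ 6.32164301e-02 -7.30557446e-02 -2.78441950e-01  1.70334508e+02] 159.23551384130042
 crown 135 [ 532.4634232  -183.41789211  153.19731191]
w knob 939 [485.25573454 250.97653992 201.82435907]
 dome plane 8469 [-3.46335949e-03 -4.36203184e-03 -2.17894882e-01  1.71523563e+02] 159.25503725255223
 crown 0 0
```

View pics/end.png

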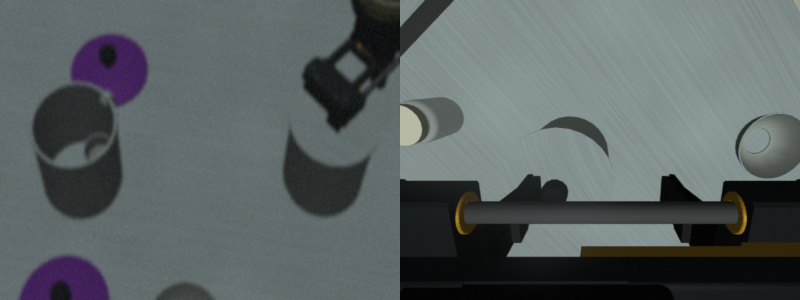

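The end view shows the ladle hanging in the fresh pot, hook (105,97) and bowl (98,148) on the left, and the lid flat on the old pot. The knob top is at 201.8 (202 expected when seated) and the tilt is about 0.006 rad. Handing in.

```bash
python3 -m pendant '[[0,0,0,0,0,0,1],[0,0,0,0,0,0,1],[0,0,0,0,0,0,1]]'; python3 -c "
from cell import robot
print(robot.finish_job())"
```

```text
time_s: 28.35
tcp_pos: [563.9, 256.8, 305.5]
orientation: [2.835, 1.352, 0.001]
force: [0.1, 0.1, -0.4]
gripper_width: 1.0
the job is handed in; nothing more can be done
None
```

The job is done and handed in at about 28 s of the 64 s allowed; the system gives no verdict. I stood the lid on the table, hung the ladle on the fresh pot's rim and released it. Then I seated the lid on the old pot and moved the arm clear.

**Last checks:**
- **Ladle:** just after release the crown measured z = 152.7 mm on the rim, and its bowl shows inside the fresh pot in the last picture.
- **Lid:** the knob top is at 201.8 mm (202 when seated), tilt is about 0.006 rad, and the grip was released at (479.7, 248.0), within about 1 mm of the estimated pot centre.
- **Pots:** both look upright. I fitted their positions before the final lid placing and found no shift; I did not fit them again afterwards.
- **Bowl, jar and spatula:** I only looked at these in the pictures and did not measure them; the arm never worked near them.

**Checks that disagreed or failed:**
- The scene and top cameras gave pot positions 3–4 mm apart, so I used their average.
- In the last look, the arm partly blocked both cameras' view of the lid. They found no knob, and their dome tilts (0.06 and 0.1 rad) disagreed with the wrist camera, so the lid figures rest on the wrist camera.
- The wrist camera's knob-top median was 5–6 mm off the release point. I put that down to a partial view, with a finger beside the knob.
- The last automatic crown fit also picked up other rim points, so it doesn't count for the hook's position.

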